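# Strip the darkroom fan: left-hand spinner off, blade onto its peg

### The job

Take the dusty blade off the darkroom fan so that it can be cleaned. Undo the spinner that holds it (left-hand thread, so it comes undone clockwise) and lay it in the white parts tray, then lift the blade off the shaft and hang it by its bore on the long steel peg of the sloping pegboard, pushed right back to the board with its front outwards. Leave the timer, the film cartridge and the loupe where they are.

Things in the scene. Friction and masses are not known exactly. Their poses are not given: they have to be found in the camera images.
- fan: Small white air-circulator fan, standing fast, its head facing the ceiling, front grille off. Origin: centre of the base's underside on the table, z up; the shaft stands vertical over it, 12 mm thick, ending in a flat tang and a thin pin, tip 206 to 211 mm up. The shaft is locked and a cross pin keys the blade: neither turns. Wire basket behind the blade: rim 216 mm across, rim top at 168 mm.
- shaft (a point): The point on the shaft's axis level with the top of the blade's hub, 183 mm above the table. The spinner's thread here is LEFT-HAND: clockwise (seen from above) undoes it and it climbs 4 mm a turn; after 1.0 to 1.3 turns it is free, turns easily and lifts straight off. Until then it cannot be pulled up. Counter-clockwise it is hard against its stop.
- spinner: Black plastic winged spinner nut, 30 g, on the shaft. Origin: centre of its underside (at the start 1.5 mm above the hub), z up. Round body 34 mm across, 24 mm tall; two wings along its own +x and -x reach 33 mm from the axis, 8 mm thick, 5 to 24 mm above the underside. Turning it takes about 0.1 to 0.2 N m: 3 to 8 N sideways on one wing, 25 mm from the axis.
- blade: Grey five-vaned fan blade, 80 g, 170 mm across. Origin: centre of the hub's underside (145 mm above the table at the start), z along the bore, up at the start. Hub 36 mm across, 38 mm tall, 17 mm through bore; the vanes lie 2 to 24 mm above the underside, so the hub's top 14 mm is clear for a grip from above. The shaft stands about 28 mm proud of the hub once the spinner is off.
- tray: Shallow white plastic parts tray, fixed, 130 (x) by 150 (y) by 28 mm high, walls 4 mm, floor 4 mm. Origin: centre of its underside on the table.
- peg_root (a point): Foot of the long steel peg on the face of a pegboard (270 by 300 mm) that slopes at 45 degrees on a low black stand, fixed. Origin: on the board's face, on the peg's axis, 105 mm above the table. z: out of the board along the peg, 45 degrees up and towards the robot; y: level along the board; x: up the board. Peg 6 mm thick, 75 mm long. Small masks hang in the top corners, clear of a hung blade.
- peg_tip (a point): Round tip of the same peg, 75 mm from the board's face along its z; same axes as peg_root.
- timer: Beige enlarger timer, 110 by 150 by 58 mm, loose bystander. Origin: centre of its underside.
- cartridge: Black 35 mm film cartridge standing upright, 27 mm across, 49 mm tall, loose bystander. Origin: centre of its underside.
- loupe: Black loupe standing upright, 52 mm across, 56 mm tall, loose bystander. Origin: centre of its underside.

How it is judged:
On the way, in this order (a step that is already met when the one before it is completed fails the run):
1. the spinner is undone and off the shaft (z of spinner in the frame of fan above 0.212 m), for 0.1 s.
2. the spinner lies in the parts tray, let go (x of spinner in the frame of tray between -0.055 and 0.055 m and y of spinner in the frame of tray between -0.065 and 0.065 m and z of spinner in the frame of tray below 0.035 m and contact force between the fingers and spinner below 0.1 N), for 0.2 s.
3. the blade hangs on the peg, back against the board (distance between blade and peg_root below 0.015 m and angle between the z axis of blade and the z axis of peg_root, either way round below 0.25 rad), for 0.2 s.
At the end, for the whole second after the job is handed in: Spinner released in the parts tray (origin within 55 mm in x and 65 mm in y of the tray's centre, under 35 mm above its underside); blade on the long peg, hub underside within 15 mm of the peg's foot, bore within 0.25 rad of the peg's line; both at rest (under 20 mm/s) (all of step 2 and all of step 3 and linear speed of each of blade, spinner below 0.02 m/s); the robot touches nothing.
It fails at once if the exposure timer is moved more than 30 mm (distance of timer from where it was at the start of the episode above 0.03 m).
It fails at once if the film cartridge is moved more than 30 mm (distance of cartridge from where it was at the start of the episode above 0.03 m).
It fails at once if the loupe is moved more than 30 mm (distance of loupe from where it was at the start of the episode above 0.03 m).
It also fails if it takes over 67 s, if anything falls off the work surface, if the arm or the gripper's body presses on something with over 40 N, if the wrist force passes 120 N, or if a joint passes its speed limit or range.

### The arm

A 6-joint arm with a two-finger parallel gripper is mounted at the origin on the work surface. World frame = base frame: x ahead of the robot, y to its left, z up, the work surface at z = 0. Lengths are in m, angles in rad, forces in N, time in s.
With the tool pointing down it reaches from about 0.375 to 0.9 m from the base axis. Payload 3.1 kg.
Tool frame: the origin (TCP) lies between the finger pads; the fingertips stand 11 mm ahead of it and the grasp point (between the pads) lies 8 mm behind it; z points along the fingers, y is the line along which they close (so a half turn about z gives the same grasp; the last joint's range is limited). The gripper opens to 87 mm and grips with 3 to 60 N. Pads are 19 mm wide; open, the fingers measure 117 mm over their backs; the gripper's body (75 mm by 190 mm) begins 51 mm behind the grasp point.
Start: joints at [-1.407, 0.527, 1.433, -0, 1.181, -0.178], TCP at [0.21, -0.589, 0.2] pointing down, gripper open.
Joint ranges: [-3.08, 3.08], [-0.75, 2.2], [0.22, 2.44], [-1.43, 4.57], [0, 2.65], [-2.85, 2.85]. Speed limits (rad/s): [2.79, 2.79, 3.14, 3.14, 3.14, 3.14].

### API

Orientations are given as a unit quaternion [x, y, z, w].
In Python, from rig import get_obs, camera, hand_in gives the robot as it stands.
- The arm moves only by the shell command python3 -m pendant 'ROWS' [FORCE]. ROWS is JSON, a list that holds one entry, the list of rows, each a list of 7 numbers: the shift along the tool's x, y, z in m, then the turn, a rotation vector about the tool's x, y, z in degrees, then the opening, from 0 (shut) to 1 (fully open). In form: [[[x, y, z, ax, ay, az, fingers], ...]]. A call has exactly 5 rows; each row shifts and turns the commanded pose from where the row before left it, along the tool's axes as they then stand; what a row does not reach is not made up. A row lasts 1/8 s, in which the tool goes at most 62.5 mm and 10.7 degrees, less where a joint would pass 70% of its speed; a pose out of reach is approached as far as the arm can. A call with a gripper value outside its range is refused whole. The fingers move at their own pace and stop on an object; FORCE is the grip in N (left out, the last holds). Time passes only in rows, so rows that do not move let the fingers close, or fill a call up. It gives the time, the measured TCP pose, the force, the opening and the grip force at its end, in the units of the state.
- get_obs(): the state, without advancing time (a new reading comes with each control period).
- camera(name): name is "scene" or "top" or "wrist"; returns a dict with "img" (480x640x3 uint8, red, green, blue), "intrinsics" (3x3 intrinsics, pixels), "R" (3x3) and "t" (3): a world point X has camera coordinates R X + t; the wrist camera has in their place "T_tool_cam" (4x4, takes a point from camera to tool coordinates, whose origin is the TCP and whose axes are the flange's). Camera axes: x right, y down, z forward; pixel columns grow to the right and rows downward; lengths in m; the calibration is good to about 2 mm. The wrist camera is an equidistant fisheye: a pixel r from the principal point sees the ray r / f radians off the axis. A picture is of the moment at which its call begins: read the wrist's pose just before it. There is no depth.
- hand_in(): hands the job in; it is judged then, once.
The state is a dict: "time": time; "q": joint angles; "joint_velocities": joint speeds; "joint_torque": joint torques, N m; "position": TCP position; "tool_rot": TCP orientation; "ft_force": force on the tool from outside, world axes, zero at the start; "moment": the same for the moment, N m; "grip_width": finger opening in m; "grip_force": force on a finger pad.
Only numpy, scipy, OpenCV 4.12 (cv2) and the standard library are available. Lean on these libraries where they do the work, as an engineer would, in place of code of your own. Each camera call takes 0.05 s, during which the arm holds its last target. There are 200 camera calls.

## Working session

There is one attempt and no reset: what is moved stays moved. The work goes in short steps, Python scripts to look and compute and a shell command to move; the robot and the scene stay as the last step left them, time stands still between calls to the robot, and variables do not carry over. Pictures are saved under pics/ and viewed, at most 10 in all, crops included, and the job is handed in when it is done.

```bash
ls; mkdir -p pics; python3 - <<'E'
from rig import get_obs,camera
import cv2,numpy as np
o=get_obs();print(o)
for n in("scene","top"):
    c=camera(n);cv2.imwrite(f"pics/{n}0.png",c["img"][:,:,::-1]);print(n,c["intrinsics"],c["R"],c["t"])
    np.savez(f"{n}0.npz",K=c["intrinsics"],R=c["R"],t=c["t"])
c=camera("wrist");print(c["T_tool_cam"],c["intrinsics"]);cv2.imwrite("pics/wrist0.png",c["img"][:,:,::-1])
E
```

```text
pics
{'time': 0.0, 'q': array([-1.40749511e+00,  5.28486600e-01,  1.43389222e+00, -6.12365345e-05,
        1.18138127e+00, -1.78470465e-01]), 'joint_velocities': array([-0.0003804 ,  0.00052235, -0.00019155,  0.00200206,  0.00067326,
        0.0002177 ]), 'joint_torque': array([ 6.37379944e-04, -4.40038669e+01, -1.76591563e+01,  6.33929973e-02,
        5.79287577e-02, -1.56319124e-04]), 'position': array([ 0.20937209, -0.58806317,  0.19886234]), 'tool_rot': array([ 9.85431950e-01,  1.70066739e-01, -2.00929804e-05, -1.08390081e-03]), 'ft_force': array([-0.12235464, -0.66609325,  0.00642459]), 'moment': array([ 0.00945867, -0.01400034,  0.02058418]), 'grip_force': 0.0, 'grip_width': 0.08697155021131614}
scene [[622.82649148   0.         317.14029891]
 [  0.         622.82649148 241.24222717]
 [  0.           0.           1.        ]] [[-0.76425074  0.64490128  0.00481149]
 [ 0.36175807  0.43485975 -0.82463816]
 [-0.53390252 -0.62848973 -0.56564013]] [ 0.51388236 -0.04145689  1.60401681]
top [[545.16592277   0.         313.52575104]
 [  0.         545.16592277 241.41446558]
 [  0.           0.           1.        ]] [[ 0.10556357 -0.99441157 -0.00139836]
 [-0.9727582  -0.10297285 -0.20769708]
 [ 0.20639239  0.02328551 -0.97819219]] [-0.15116301  0.58471074  1.22779864]
[[ 4.54469380e-04 -9.67411717e-01 -2.53208141e-01  6.85375597e-02]
 [ 9.99999827e-01  3.45255361e-04  4.75755713e-04 -1.65761875e-03]
 [-3.72830183e-04 -2.53208314e-01  9.67411707e-01 -1.85651812e-01]
 [ 0.00000000e+00  0.00000000e+00  0.00000000e+00  1.00000000e+00]] [[371.64829954   0.         319.10940745]
 [  0.         371.64829954 232.8590776 ]
 [  0.           0.           1.        ]]
```

View pics/scene0.png

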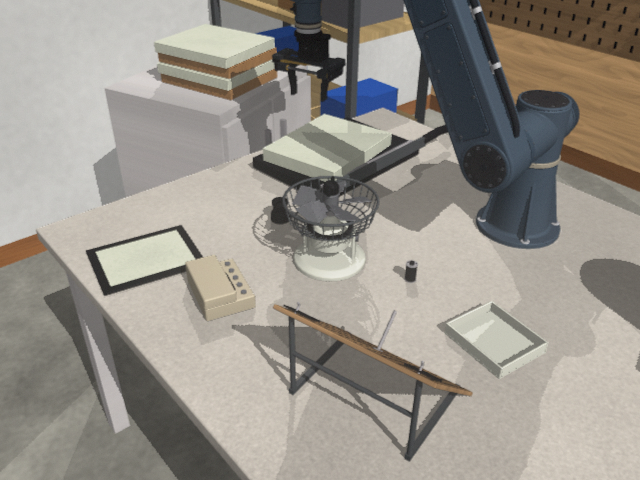

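View pics/top0.png

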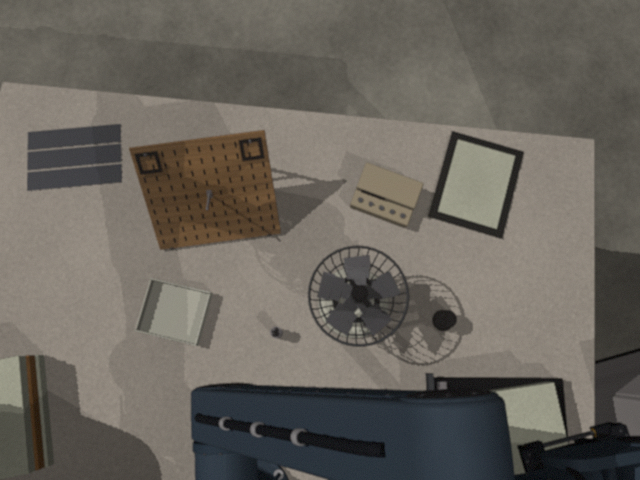

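The overview shows the fan's spinner at top (360,294), the peg near top (209,199) and scene (385,330), and the tray at top (177,312). Next I'll enlarge the key parts.

```bash
python3 - <<'E'
import cv2,numpy as np
T=cv2.imread("pics/top0.png");S=cv2.imread("pics/scene0.png")
def c(im,x,y):
    p=cv2.resize(im[y:y+60,x:x+80],None,fx=5,fy=5,interpolation=cv2.INTER_CUBIC)
    for k in range(0,80,10):cv2.putText(p,str(x+k),(k*5,8),0,.3,(0,0,255));cv2.line(p,(k*5,10),(k*5,14),(0,0,255))
    for k in range(0,60,10):cv2.putText(p,str(y+k),(0,k*5+3),0,.3,(0,0,255));cv2.line(p,(22,k*5),(26,k*5),(0,0,255))
    return p
cv2.imwrite("pics/m0.png",np.vstack([np.hstack([c(T,320,264),c(T,170,165)]),np.hstack([c(S,290,160),c(S,350,300)])]))
E
```

```text
(no output)
```

View pics/m0.png

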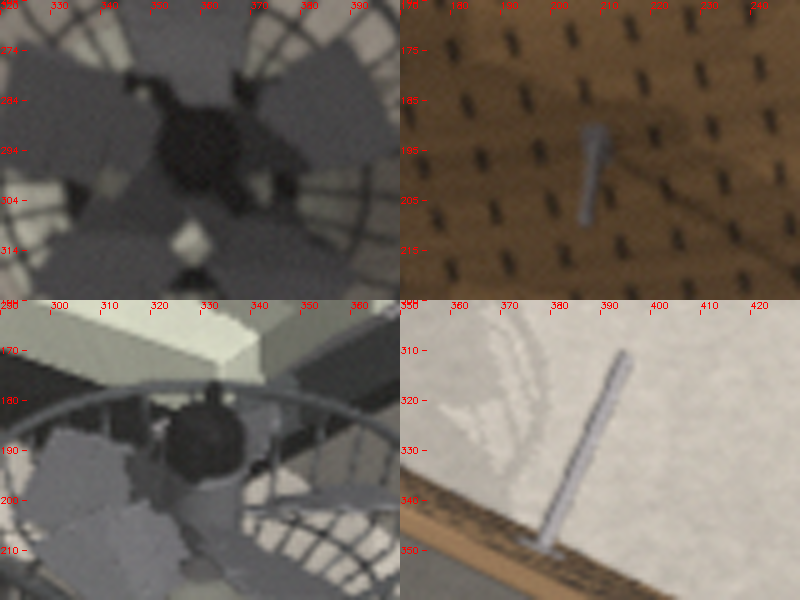

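Montage: spinner at top ≈(360,293.5), scene ≈(330.5,187). Peg tip at top (207,209), scene (395.2,310.6). Peg root at top (209.6,191.5), scene (378.5,349.5). The wings aren't resolvable here, so I'll use the wrist camera for those.

```bash
cat > h.py <<'E'
import numpy as np,cv2
from scipy.spatial.transform import Rotation as Ro
from rig import get_obs,camera
C={n:np.load(n+"0.npz") for n in("top","scene")}
def tri(pt,ps):
    P=[C[n]["K"]@np.c_[C[n]["R"],C[n]["t"]] for n in("top","scene")]
    X=cv2.triangulatePoints(P[0],P[1],np.float64(pt),np.float64(ps)).ravel();return X[:3]/X[3]
def onz(n,p,z):
    c=C[n];d=c["R"].T@np.linalg.inv(c["K"])@[*p,1];o=-c["R"].T@c["t"];return o+d*(z-o[2])/d[2]
def proj(n,X):
    c=C[n];p=c["K"]@(c["R"]@X+c["t"]);return p[:2]/p[2]
def wproj(c,o,X):
    T=c["T_tool_cam"];R=Ro.from_quat(o["tool_rot"]).as_matrix()
    v=T[:3,:3].T@(R.T@(np.array(X)-o["position"])-T[:3,3])
    rho=np.hypot(v[0],v[1]);th=np.arctan2(rho,v[2]);K=c["intrinsics"]
    return K[:2,2]+K[0,0]*th*v[:2]/max(rho,1e-9)
def wray(c,o,p,z):
    T=c["T_tool_cam"];R=Ro.from_quat(o["tool_rot"]).as_matrix();K=c["intrinsics"]
    d=np.array(p)-K[:2,2];r=np.linalg.norm(d);th=r/K[0,0]
    v=np.r_[d/r*np.sin(th),np.cos(th)];w=R@T[:3,:3]@v;o0=o["position"]+R@T[:3,3]
    return o0+w*(z-o0[2])/w[2]
def rel(o,X,R2=None):
    "shift in tool axes to X, rotvec deg in tool axes to R2"
    R=Ro.from_quat(o["tool_rot"]);s=R.inv().apply(np.array(X)-o["position"])
    return s,(R.inv()*R2).as_rotvec(degrees=True) if R2 is not None else None
E
python3 - <<'E'
from h import *
print("spin",onz("top",(360,293.5),.2085),onz("scene",(330.5,187),.205))
t=tri((207,209),(395.2,310.6));r=tri((209.6,191.5),(378.5,349.5));print("tip",t,"root",r,np.linalg.norm(t-r),(t-r)/np.linalg.norm(t-r))
for z,ps in((.028,[(150,280),(212,291),(198,347),(136,328)]),): 
    for p in ps: print("tray",onz("top",p,z))
E
```

```text
spin [ 0.46796636 -0.19828318  0.2085    ] [ 0.47973025 -0.1850132   0.205     ]
tip [0.62456138 0.15198363 0.15727675] root [0.67762045 0.1655858  0.10758395] 0.0739571375172712 [-0.71743    -0.1839196   0.67191352]
tray [0.46940414 0.29114038 0.028     ]
tray [0.45890504 0.13981889 0.028     ]
tray [0.32576656 0.15342722 0.028     ]
tray [0.35376533 0.30483035 0.028     ]
```

```bash
python3 -m pendant '[[[0.03,-0.022,-0.04,0,0,0,1],[0.04,-0.03,-0.03,0,0,0,1],[0.045,-0.034,-0.02,0,0,0,1],[0.045,-0.034,-0.01,0,0,0,1],[0.045,-0.034,0,0,0,0,1]]]'
python3 -m pendant '[[[0.045,-0.034,0,0,0,0,1],[0.045,-0.034,0,0,0,0,1],[0.045,-0.034,0,0,0,0,1],[0.034,-0.025,0,0,0,0,1],[0,0,0,0,0,0,1]]]'
python3 - <<'E'
from h import *
o=get_obs();c=camera("wrist");np.save("w1.npy",[c,o],allow_pickle=True)
print(o["position"],o["tool_rot"],wproj(c,o,[.468,-.198,.2085]))
im=c["img"][:,:,::-1];cv2.imwrite("pics/w1f.png",im)
cv2.imwrite("pics/w1.png",cv2.resize(im[60:360,120:520],None,fx=2,fy=2))
E
```

```text
time: 0.78
position: [0.3521, -0.3739, 0.3008]
tool_rot: [0.985, 0.17, 0.001, 0.001]
ft_force: [0.9, -0.2, 0.3]
grip_width: 0.0871
grip_force: 0.0
time: 1.4
position: [0.4685, -0.1961, 0.2996]
tool_rot: [0.985, 0.172, -0.0, -0.0]
ft_force: [-0.5, -0.0, -0.7]
grip_width: 0.0866
grip_force: 0.0
[ 0.46852199 -0.19613229  0.29964083] [ 9.85012542e-01  1.72482281e-01 -8.11493108e-05 -3.85603220e-04] [323.24327326 229.35993539]
```

View pics/w1.png

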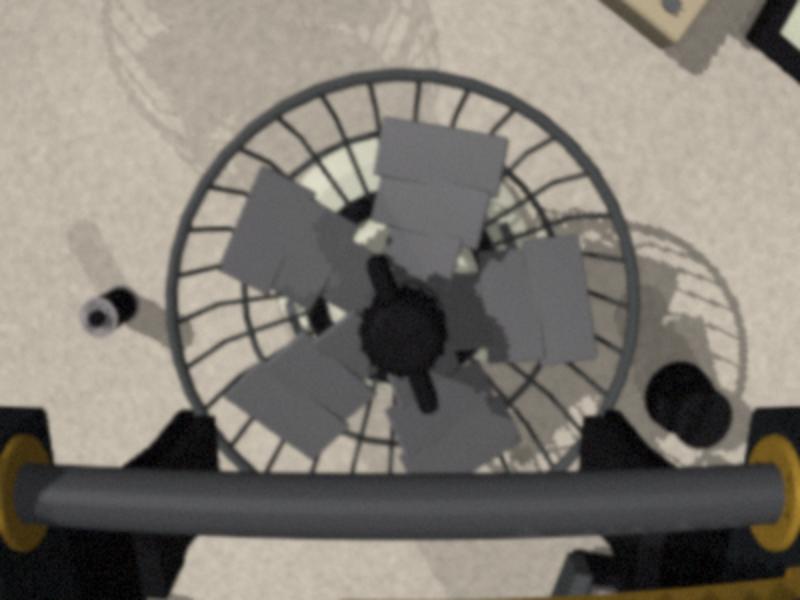

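The wrist view shows the spinner centre at full-image ≈(321.5,226), with wing tips at (309,191) and (334,264).

```bash
python3 - <<'E'
from h import *
c,o=np.load("w1.npy",allow_pickle=True)
a=wray(c,o,(309,191),.2085);b=wray(c,o,(334,264),.2085);m=wray(c,o,(321.5,226),.2085)
print(a,b,(a+b)/2,m,np.linalg.norm(a-b))
# rim ellipse of basket: left/right/top points in crop
L=[wray(c,o,(120+x/2,60+y/2),.168) for x,y in((172,290),(634,290),(402,74))]
print(*L, "rim centre approx",(L[0]+L[1])/2)
w=np.degrees(np.arctan2(*(a-b)[1::-1]));tx=Ro.from_quat(o["tool_rot"]).apply([1,0,0]);az=np.degrees(np.arctan2(tx[1],tx[0]))
print("wing az",w,"tool x az",az,"q",np.degrees(get_obs()["q"]))
X=(a+b)/2;print(rel(o,[X[0],X[1],.197])[0])
E
```

```text
[ 0.49228388 -0.17776282  0.2085    ] [ 0.44441156 -0.21565906  0.2085    ] [ 0.46834772 -0.19671094  0.2085    ] [ 0.47003949 -0.1958338   0.2085    ] 0.06105641061683269
[ 0.44412191 -0.09564236  0.168     ] [ 0.51459668 -0.29017585  0.168     ] [ 0.56578883 -0.16091406  0.168     ] rim centre approx [ 0.47935929 -0.1929091   0.168     ]
wing az 38.36551578317451 tool x az 19.864353382553055 q [-3.55054672e+01  1.47003661e+01  9.08906773e+01 -3.42984924e-02
  7.44422629e+01  3.47438861e+01]
[-0.00035777  0.00056584  0.10264043]
```

```bash
R='x'
python3 -m pendant '[[[0,0,0,0,0,-10.7,1],[0,0,0,0,0,-10.7,1],[0,0,0,0,0,-10.7,1],[0,0,0,0,0,-10.7,1],[0,0,0,0,0,-10.7,1]]]'|head -0
python3 -m pendant '[[[0,0,0,0,0,-10.7,1],[0,0,0,0,0,-10.7,1],[0,0,0,0,0,-10.7,1],[0,0,0,0,0,-10.7,1],[0,0,0,0,0,-10.7,1]]]'|head -0
python3 -m pendant '[[[0,0,0.01,0,0,-10.7,1],[0,0,0.01,0,0,-10.7,1],[0,0,0.01,0,0,-10.7,1],[0,0,0.01,0,0,-10.7,1],[0,0,0.01,0,0,-10.7,1]]]'|head -0
python3 -m pendant '[[[0,0,0.015,0,0,-10.7,1],[0,0,0.015,0,0,-10.7,1],[0,0,0.015,0,0,0,1],[0,0,0.005,0,0,0,1],[0,0,0,0,0,0,1]]]'
python3 - <<'E'
from h import *
o=get_obs();print(o["position"],np.degrees(o["q"]),rel(o,[.469,-.1963,.1975])[0],Ro.from_quat(o["tool_rot"]).as_matrix())
c=camera("wrist");cv2.imwrite("pics/w2.png",cv2.resize(c["img"][60:360,120:520,::-1],None,fx=2,fy=2))
E
```

```text
time: 3.95
position: [0.4672, -0.1995, 0.1997]
tool_rot: [-0.186, 0.983, 0.0, -0.0]
ft_force: [-0.1, -0.3, 0.0]
grip_width: 0.0871
grip_force: 0.0
[ 0.46724847 -0.1994733   0.19969966] [-3.57299122e+01  2.12777029e+01  9.86396000e+01 -1.43774112e-02
  6.01154936e+01 -1.47131009e+02] [-0.00279006  0.00231423  0.00219912] [[-9.31003035e-01 -3.65010958e-01 -5.91706356e-04]
 [-3.65011104e-01  9.31003152e-01  1.57640117e-04]
 [ 4.93340112e-04  3.62742817e-04 -9.99999813e-01]]Exception ignored on flushing sys.stdout:
BrokenPipeError: [Errno 32] Broken pipe
Exception ignored on flushing sys.stdout:
BrokenPipeError: [Errno 32] Broken pipe
Exception ignored on flushing sys.stdout:
BrokenPipeError: [Errno 32] Broken pipe
```

View pics/w2.png

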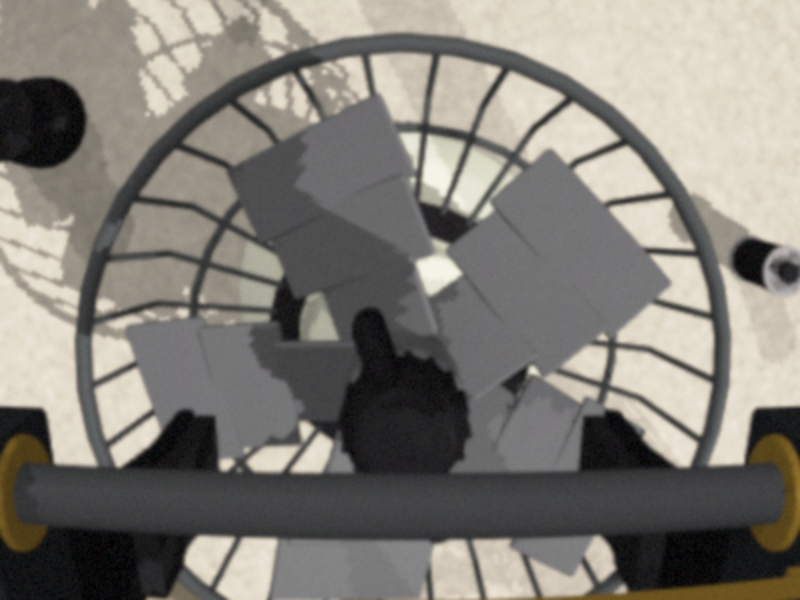

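The body spans crop x≈341–468, so its centre is at full column ≈322.

```bash
python3 - <<'E'
from h import *
o=get_obs();c=camera("wrist")
for y in (-.1943,-.1963,-.1983): print(y,wproj(c,o,[.469,y,.2085]))
m=wray(c,o,(322.2,268),.2085);print(m,rel(o,[*m[:2],.1975])[0])
E
```

```text
-0.1943 [324.28949137 282.10740624]
-0.1963 [320.67031475 280.79458481]
-0.1983 [317.04156412 279.47489648]
[ 0.46219233 -0.19815159  0.2085    ] [0.00456511 0.00320536 0.00260747]
```

```bash

python3 -m pendant '[[[-0.0028,0.0026,0.002,0,0,0,1],[0,0,0,0,0,0,0.3],[0,0,0,0,0,0,0.2],[0,0,0,0,0,0,0.2],[0,0,0,0,0,0,0.2]]]' 15
python3 -m pendant '[[[0,0,0,0,0,0,0.2],[0,0,0,0,0,0,0.2],[0,0,0,0,0,0,0.2],[0,0,0,0,0,0,0.2],[0,0,0,0,0,0,0.2]]]' 15
python3 - <<'E'
from h import *
o=get_obs();print(o["ft_force"],o["moment"],o["position"])
E
```

```text
time: 4.68
position: [0.4694, -0.1953, 0.1979]
tool_rot: [-0.186, 0.982, -0.0, 0.0]
ft_force: [-0.7, -0.5, -0.2]
grip_width: 0.0551
grip_force: 0.0
time: 5.3
position: [0.4693, -0.1953, 0.1978]
tool_rot: [-0.186, 0.982, 0.0, -0.0]
ft_force: [0.1, 0.2, 0.1]
grip_width: 0.0181
grip_force: 0.0
[0.1231413  0.2044416  0.14430399] [ 0.10759858 -0.09916985 -0.00657291] [ 0.46932633 -0.19526879  0.19783167]
```

```bash
python3 - <<'E'
from h import *
o=get_obs();c=camera("wrist");s=camera("scene");t=camera("top")
f=lambda im,x,y,w,h,k:cv2.resize(im[y:y+h,x:x+w,::-1],None,fx=k,fy=k)
A=f(c["img"],220,200,200,150,2);B=f(s["img"],290,125,100,75,4);D=f(t["img"],310,255,100,75,4);E=f(c["img"],0,0,640,480,.625)
cv2.imwrite("pics/m1.png",np.vstack([np.hstack([A,B]),np.hstack([D,E])]))
E
```

```text
(no output)
```

View pics/m1.png

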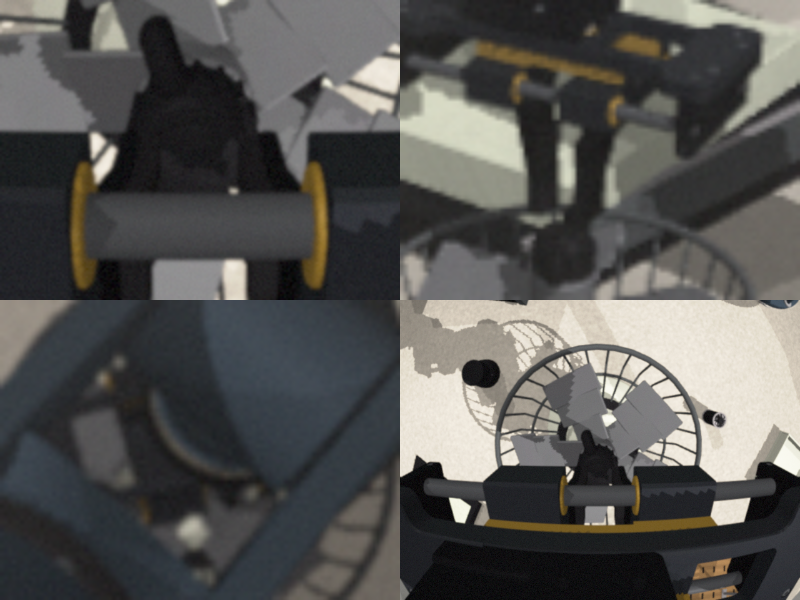

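The fingers went behind or above the spinner, since the spinner (scene ≈(331.5,187)) stays fully visible in front of them. I'll check the projections before moving.

```bash
python3 - <<'E'
from h import *
print("tri top/scene",tri((360,293.5),(331,187)))
o=get_obs();R=Ro.from_quat(o["tool_rot"]);p=o["position"]
for z in(.011,-.03):
  for y in(-.009,.009): 
    X=p+R.apply([0,y,z]);print("finger",z,y,X,"scene",proj("scene",X))
for X in([.469,-.196,.1965],[.48,-.19,.1965],[.469,-.196,.168],[.469,-.196,0]): print(X,"scene",proj("scene",X),"top",proj("top",X))
E
```

```text
tri top/scene [ 0.46838247 -0.19799764  0.19551514]
finger 0.011 -0.009 [ 0.4726589  -0.20362335  0.18684841] scene [327.21944909 189.97335168]
finger 0.011 0.009 [ 0.46606587 -0.18687426  0.18684826] scene [334.48847142 191.94251212]
finger -0.03 -0.009 [ 0.47265803 -0.20362333  0.22784841] scene [327.48376976 173.50333048]
finger -0.03 0.009 [ 0.466065   -0.18687424  0.22784826] scene [334.87962084 175.42059817]
[0.469, -0.196, 0.1965] scene [330.81932397 186.94024457] top [358.46869172 293.55067403]
[0.48, -0.19, 0.1965] scene [328.83256381 189.5802059 ] top [356.05503413 287.98017453]
[0.469, -0.196, 0.168] scene [330.59792537 198.16725046] top [357.40334778 295.0852976 ]
[0.469, -0.196, 0] scene [329.39106347 259.36657867] top [352.03786793 302.81424927]
```

```bash
python3 - <<'E'
import cv2,numpy as np
T=cv2.imread("pics/top0.png");S=cv2.imread("pics/scene0.png")
# base disc white in scene; rim ellipse dark in both -> montage w/ scale
def c(im,x,y):
    p=cv2.resize(im[y:y+120,x:x+160],None,fx=5,fy=5,interpolation=cv2.INTER_CUBIC)
    for k in range(0,160,10):cv2.line(p,(k*5,0),(k*5,8),(0,0,255));cv2.putText(p,str(x+k),(k*5,18),0,.35,(0,0,255))
    for k in range(0,120,10):cv2.line(p,(0,k*5),(8,k*5),(0,0,255));cv2.putText(p,str(y+k),(8,k*5+4),0,.35,(0,0,255))
    return p
cv2.imwrite("pics/s1.png",c(S,255,165))
E
```

```text
(no output)
```

View pics/s1.png

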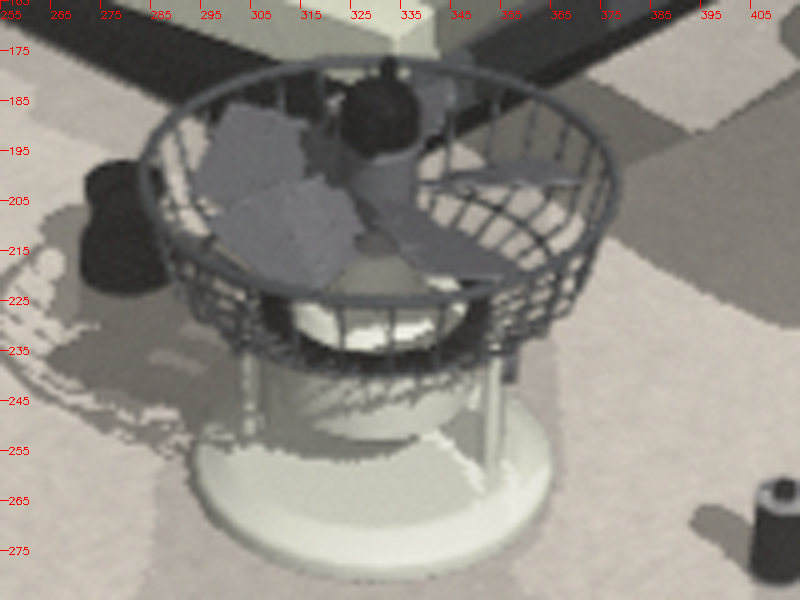

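The scene view confirms the spinner body at about (331,188), which agrees with the triangulation. I'll check where the tips ought to show up in the wrist view.

```bash
python3 - <<'E'
from h import *
o=get_obs();c=camera("wrist");print(o["grip_width"],o["grip_force"])
R=Ro.from_quat(o["tool_rot"]);p=o["position"]
for y in(-.009,.009,-.0435,.0435):
  for z in(.011,-.03,-.05):print("tool",y,z,[np.round(wproj(c,o,p+R.apply([x,y,z])),0) for x in(-.0095,.0095)])
for r in(0,.017): print("spinner +x edge",r,[np.round(wproj(c,o,np.r_[.4685,-.197,z]+R.apply([r,0,0])),0) for z in(.1845,.2085)])
g=cv2.cvtColor(c["img"],cv2.COLOR_RGB2BGR)[220:370,240:400]
g=cv2.convertScaleAbs(g,alpha=2.5,beta=20)
g=cv2.resize(g,None,fx=5,fy=5,interpolation=cv2.INTER_CUBIC)[:600]
for k in range(0,160,10):cv2.putText(g,str(240+k),(k*5,10),0,.35,(0,0,255))
for k in range(0,120,10):cv2.putText(g,str(220+k),(0,k*5+4),0,.35,(0,0,255))
cv2.imwrite("pics/w3.png",g)
E
```

```text
0.017733888426944164 0.0
tool -0.009 0.011 [array([300., 279.]), array([300., 248.])]
tool -0.009 -0.03 [array([296., 312.]), array([295., 274.])]
tool -0.009 -0.05 [array([294., 333.]), array([292., 292.])]
tool 0.009 0.011 [array([332., 279.]), array([332., 248.])]
tool 0.009 -0.03 [array([335., 312.]), array([336., 274.])]
tool 0.009 -0.05 [array([337., 333.]), array([338., 292.])]
tool -0.0435 0.011 [array([241., 279.]), array([239., 247.])]
tool -0.0435 -0.03 [array([224., 310.]), array([221., 273.])]
tool -0.0435 -0.05 [array([214., 331.]), array([209., 290.])]
tool 0.0435 0.011 [array([392., 279.]), array([394., 247.])]
tool 0.0435 -0.03 [array([407., 311.]), array([411., 273.])]
tool 0.0435 -0.05 [array([417., 331.]), array([422., 291.])]
spinner +x edge 0 [array([314., 260.]), array([313., 275.])]
spinner +x edge 0.017 [array([314., 231.]), array([313., 243.])]
```

View pics/w3.png

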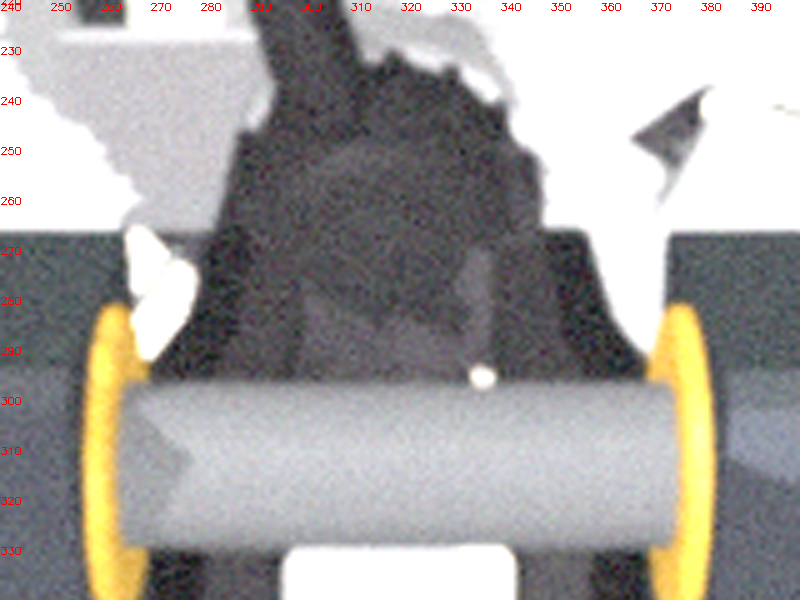

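The fingertips appear at row ≈266. Their columns put them about 30 mm higher than the nominal tip, so they are probably just above the spinner. I'll open, go down 15 mm (safe either way) and close again.

```bash

python3 -m pendant '[[[0,0,0,0,0,0,0.8],[0,0,0,0,0,0,0.8],[0,0,0,0,0,0,0.8],[0,0,0,0,0,0,0.8],[0,0,0,0,0,0,0.8]]]' 15
python3 -m pendant '[[[0,0,0.005,0,0,0,0.8],[0,0,0.005,0,0,0,0.7],[0,0,0.005,0,0,0,0.5],[0,0,0,0,0,0,0.2],[0,0,0,0,0,0,0.2]]]' 15
python3 -m pendant '[[[0,0,0,0,0,0,0.2],[0,0,0,0,0,0,0.2],[0,0,0,0,0,0,0.2],[0,0,0,0,0,0,0.2],[0,0,0,0,0,0,0.2]]]' 15
```

```text
time: 6.12
position: [0.4693, -0.1953, 0.1978]
tool_rot: [-0.186, 0.982, 0.0, -0.0]
ft_force: [-0.1, -0.4, -0.1]
grip_width: 0.0595
grip_force: 0.0
time: 6.75
position: [0.4694, -0.1953, 0.1828]
tool_rot: [-0.186, 0.982, 0.0, -0.0]
ft_force: [0.7, -0.8, 0.1]
grip_width: 0.0387
grip_force: 0.0
time: 7.38
position: [0.47, -0.1959, 0.1832]
tool_rot: [-0.186, 0.982, -0.001, 0.001]
ft_force: [0.9, -2.6, 1.4]
grip_width: 0.0303
grip_force: 15.0
```

```bash

python3 -m pendant '[[[0,-0.001,0,0,0,0,0.7],[0,0,0,0,0,0,0.7],[0,0,0.003,0,0,0,0.6],[0,0,0.003,0,0,0,0.5],[0,0,0.003,0,0,0,0.2]]]' 40
python3 -m pendant '[[[0,0,0,0,0,0,0.2],[0,0,0,0,0,0,0.2],[0,0,0,0,0,0,0.2],[0,0,0,0,0,0,0.2],[0,0,0,0,0,0,0.2]]]' 40
```

```text
time: 8.0
position: [0.4695, -0.196, 0.1734]
tool_rot: [-0.186, 0.982, 0.0, -0.0]
ft_force: [0.1, 0.6, 0.0]
grip_width: 0.0405
grip_force: 0.0
time: 8.62
position: [0.4697, -0.1962, 0.1739]
tool_rot: [-0.186, 0.982, -0.0, 0.0]
ft_force: [-0.3, -0.5, -0.2]
grip_width: 0.0301
grip_force: 42.9
```

```bash

python3 -m pendant '[[[0,0,-0.0001,0,0,10.7,0.2],[0,0,-0.0001,0,0,10.7,0.2],[0,0,-0.0001,0,0,10.7,0.2],[0,0,-0.0001,0,0,10.7,0.2],[0,0,-0.0001,0,0,10.7,0.2]]]' 40
python3 - <<'E'
from h import *
o=get_obs();print(o["ft_force"],o["moment"],np.degrees(o["q"][5]),o["position"])
c=camera("wrist");g=cv2.convertScaleAbs(cv2.cvtColor(c["img"],cv2.COLOR_RGB2BGR)[160:310,220:420],alpha=1.6,beta=10)
cv2.imwrite("pics/w4.png",cv2.resize(g,None,fx=3,fy=3))
E
```

```text
time: 9.25
position: [0.4699, -0.1978, 0.1742]
tool_rot: [0.278, 0.961, -0.002, 0.001]
ft_force: [-0.2, -5.1, -4.0]
grip_width: 0.0304
grip_force: 42.7
[-0.24306735 -5.0869776  -3.99918955] [-0.76251832 -0.09637467  0.12442205] -92.92824681238737 [ 0.46987402 -0.19781566  0.17416335]
```

View pics/w4.png

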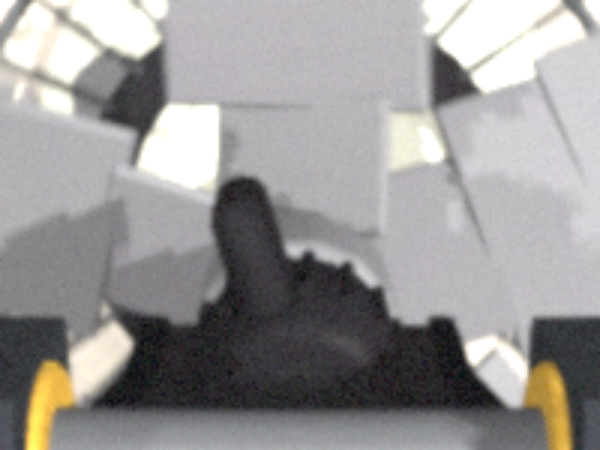

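The wing kept its angle to the tool after 54°, so the spinner turns with the gripper. I'll continue.

```bash

python3 -m pendant '[[[0,0,-0.0001,0,0,10.7,0.2],[0,0,-0.0001,0,0,10.7,0.2],[0,0,-0.0001,0,0,10.7,0.2],[0,0,-0.0001,0,0,10.7,0.2],[0,0,-0.0001,0,0,10.7,0.2]]]' 40 | grep -E 'pos|ft|grip_w'
python3 -m pendant '[[[0,0,-0.0001,0,0,10.7,0.2],[0,0,-0.0001,0,0,10.7,0.2],[0,0,-0.0001,0,0,10.7,0.2],[0,0,-0.0001,0,0,10.7,0.2],[0,0,-0.0001,0,0,10.7,0.2]]]' 40 | grep -E 'pos|ft|grip_w'
python3 -c "
from h import *
o=get_obs();print(o['moment'],np.degrees(o['q'][5]))"
```

```text
position: [0.4688, -0.1983, 0.1745]
ft_force: [-3.3, -6.3, -3.6]
grip_width: 0.0302
position: [0.4683, -0.1975, 0.1751]
ft_force: [-3.5, -4.5, -2.0]
grip_width: 0.0303
[-0.89585231  0.61061861  0.17812559] 13.92153621764687
```

```bash

python3 -m pendant '[[[0,0,-0.0001,0,0,10.7,0.2],[0,0,-0.0001,0,0,10.7,0.2],[0,0,-0.0001,0,0,10.7,0.2],[0,0,-0.0001,0,0,10.7,0.2],[0,0,-0.0001,0,0,10.7,0.2]]]' 40 | grep -E 'pos|ft|grip_w'
python3 -m pendant '[[[0,0,-0.0001,0,0,10.7,0.2],[0,0,-0.0001,0,0,10.7,0.2],[0,0,-0.0001,0,0,10.7,0.2],[0,0,-0.0001,0,0,10.7,0.2],[0,0,-0.0001,0,0,10.7,0.2]]]' 40 | grep -E 'pos|ft|grip_w'
python3 -m pendant '[[[0,0,-0.0001,0,0,10.7,0.2],[0,0,-0.0001,0,0,10.7,0.2],[0,0,-0.0001,0,0,10.7,0.2],[0,0,0,0,0,0,0.7],[0,0,0,0,0,0,0.7]]]' 40 | grep -E 'pos|ft|grip_w'
python3 -c "
from h import *
o=get_obs();print(o['moment'],np.degrees(o['q']),rel(o,[.469,-.1968,o['position'][2]])[0])"
```

```text
position: [0.4685, -0.1971, 0.1756]
ft_force: [-1.6, -4.0, -2.2]
grip_width: 0.0304
position: [0.4686, -0.1971, 0.1761]
ft_force: [-3.0, -3.8, -1.2]
grip_width: 0.0303
position: [0.47, -0.1957, 0.1768]
ft_force: [0.8, -0.3, 0.3]
grip_width: 0.0429
[ 0.20775417 -0.06022463  0.0547741 ] [-3.52510469e+01  2.31672256e+01  1.00008176e+02  9.87254103e-02
  5.68148121e+01  1.52652077e+02] [ 1.23202896e-03  8.79404108e-04 -2.19750935e-06]
```

```bash

python3 -m pendant '[[[0.0006,0.0006,0,0,0,0,1],[0,0,0,0,0,0,1],[0,0,0,0,0,0,1],[0,0,0,0,0,-4,1],[0,0,0,0,0,-9,1]]]' 40 | grep -E 'pos|ft|grip_w'
python3 -m pendant '[[[0,0,0,0,0,-10.7,1],[0,0,0,0,0,-10.7,1],[0,0,0,0,0,-10.7,1],[0,0,0,0,0,-10.7,1],[0,0,0,0,0,-10.7,1]]]' 40 | grep -E 'pos|ft|grip_w'
python3 -m pendant '[[[0,0,0,0,0,-10.7,1],[0,0,0,0,0,-10.7,1],[0,0,0,0,0,-10.7,1],[0,0,0,0,0,-10.7,1],[0,0,0,0,0,-10.7,1]]]' 40 | grep -E 'pos|ft|grip_w'
python3 -m pendant '[[[0,0,0,0,0,-10.7,1],[0,0,0,0,0,-10.7,1],[0,0,0,0,0,-10.7,1],[0,0,0,0,0,-10.7,1],[0,0,0,0,0,-10.7,0.6]]]' 40 | grep -E 'pos|ft|grip_w'
python3 -c "
from h import *
o=get_obs();print(np.degrees(o['q']),rel(o,[.4693,-.1964,o['position'][2]])[0])"
```

```text
position: [0.4691, -0.1966, 0.1766]
ft_force: [0.0, 0.7, 0.0]
grip_width: 0.0856
position: [0.4691, -0.1966, 0.1766]
ft_force: [0.5, -0.2, -0.1]
grip_width: 0.0872
position: [0.4691, -0.1966, 0.1766]
ft_force: [0.8, -0.0, -0.1]
grip_width: 0.0868
position: [0.4691, -0.1966, 0.1766]
ft_force: [0.1, 0.3, -0.8]
grip_width: 0.0828
[-3.53519809e+01  2.31518971e+01  1.00067108e+02  1.28057146e-02
  5.67823855e+01 -2.11192148e+01] [2.51948515e-04 1.47602223e-04 5.27492049e-08]
```

```bash

python3 -m pendant '[[[0,0,0,0,0,0,0.2],[0,0,0,0,0,0,0.2],[0,0,0,0,0,0,0.2],[0,0,0,0,0,0,0.2],[0,0,0,0,0,0,0.2]]]' 40 | grep -E 'pos|ft|grip_w'
python3 -m pendant '[[[0,0,0,0,0,0,0.2],[0,0,0,0,0,0,0.2],[0,0,0,0,0,0,0.2],[0,0,0,0,0,0,0.2],[0,0,0,0,0,3,0.2]]]' 40 | grep -E 'pos|ft|grip'
python3 -m pendant '[[[0,0,-0.0001,0,0,10.7,0.2],[0,0,-0.0001,0,0,10.7,0.2],[0,0,-0.0001,0,0,10.7,0.2],[0,0,-0.0001,0,0,10.7,0.2],[0,0,-0.0001,0,0,10.7,0.2]]]' 40 | grep -E 'pos|ft|grip_w'
python3 -c "
from h import *
o=get_obs();print(o['moment'],np.degrees(o['q'][5]))"
```

```text
position: [0.469, -0.1967, 0.1766]
ft_force: [-0.1, 0.5, 0.4]
grip_width: 0.0347
position: [0.4691, -0.1967, 0.1766]
ft_force: [0.7, -0.0, 0.3]
grip_width: 0.0329
grip_force: 39.0
position: [0.4692, -0.1966, 0.1768]
ft_force: [0.1, -0.7, -2.1]
grip_width: 0.0326
[-0.12851296 -0.07497852  0.18581542] 36.0816265819381
```

```bash

python3 -m pendant '[[[0,0,-0.0001,0,0,10.7,0.2],[0,0,-0.0001,0,0,10.7,0.2],[0,0,-0.0001,0,0,10.7,0.2],[0,0,-0.0001,0,0,10.7,0.2],[0,0,-0.0001,0,0,10.7,0.2]]]' 40 | grep -E 'pos|ft|grip_w'
python3 -m pendant '[[[0,0,-0.0001,0,0,10.7,0.2],[0,0,-0.0001,0,0,10.7,0.2],[0,0,-0.0001,0,0,10.7,0.2],[0,0,-0.0001,0,0,10.7,0.2],[0,0,-0.0001,0,0,10.7,0.2]]]' 40 | grep -E 'pos|ft|grip_w'
python3 -c "
from h import *
o=get_obs();print(o['moment'],np.degrees(o['q'][5]))"
```

```text
position: [0.4695, -0.1974, 0.1774]
ft_force: [0.6, -2.3, -3.2]
grip_width: 0.0325
position: [0.469, -0.198, 0.1779]
ft_force: [-1.5, -4.3, -2.4]
grip_width: 0.0325
[-0.45637537  0.20380639  0.15894306] 143.08146159976445
```

```bash

python3 -m pendant '[[[0,0,-0.0001,0,0,9,0.2],[0,0,-0.0001,0,0,8,0.2],[0,0,-0.001,0,0,0,0.2],[0,0,-0.001,0,0,0,0.2],[0,0,-0.001,0,0,0,0.2]]]' 40 | grep -E 'pos|ft|grip_w'
python3 -c "
from h import *
o=get_obs();print(o['moment'],np.degrees(o['q'][5]))"
```

```text
position: [0.469, -0.1967, 0.1816]
ft_force: [-1.5, -2.4, -1.2]
grip_width: 0.0327
[-0.41064162  0.33014967 -0.00049596] 159.70594206527554
```

The spinner is free. I'll lift it while turning the wrist back 96°, so joint 6 has room for the move to the tray.

```bash

python3 -m pendant '[[[0,0,-0.01,0,0,0,0.2],[0,0,-0.015,0,0,0,0.2],[0,0,-0.015,0,0,-10.7,0.2],[0,0,-0.015,0,0,-10.7,0.2],[0,0,-0.015,0,0,-10.7,0.2]]]' 40 | grep -E 'pos|ft|grip_w'
python3 -m pendant '[[[0,0,0,0,0,-10.7,0.2],[0,0,0,0,0,-10.7,0.2],[0,0,0,0,0,-10.7,0.2],[0,0,0,0,0,-10.7,0.2],[0,0,0,0,0,-10.7,0.2]]]' 40 | grep -E 'pos|ft|grip_w'
python3 -c "
from h import *
o=get_obs();print(o['time'],np.degrees(o['q']),rel(o,[.402,.222,.12])[0],o['grip_width'])"
```

```text
position: [0.4695, -0.1956, 0.2528]
ft_force: [0.4, -0.1, -0.0]
grip_width: 0.0323
position: [0.4695, -0.1956, 0.2523]
ft_force: [0.5, -0.9, -0.5]
grip_width: 0.0327
19.925 [-35.30321574  17.52403128  94.81208686   0.13463934  67.63759221
  73.78394883] [-0.20077551 -0.37209854  0.13286887] 0.032708501389919264
```

```bash

python3 -m pendant '[[[-0.025,-0.0465,0,0,0,0,0.2],[-0.025,-0.0465,0,0,0,0,0.2],[-0.025,-0.0465,0,0,0,0,0.2],[-0.025,-0.0465,0,0,0,0,0.2],[-0.025,-0.0465,0,0,0,0,0.2]]]' 40 | grep -E 'pos|ft|grip_w'
python3 -m pendant '[[[-0.025,-0.0465,0.03,0,0,0,0.2],[-0.025,-0.0465,0.04,0,0,0,0.2],[-0.025,-0.0465,0.04,0,0,0,0.2],[0,0,0.04,0,0,0,0.2],[0,0,0.03,0,0,0,0.2]]]' 40 | grep -E 'pos|ft|grip_w'
python3 -c "
from h import *
o=get_obs();print(o['time'],np.degrees(o['q']),rel(o,[.402,.222,.0])[0],o['grip_width'])"
```

```text
position: [0.4285, 0.0668, 0.2524]
ft_force: [0.9, 0.1, -1.4]
grip_width: 0.0327
position: [0.405, 0.2167, 0.0753]
ft_force: [0.4, -0.6, -1.5]
grip_width: 0.0328
21.175 [ 14.09859201  30.14419719 111.98775979   0.13272243  37.87876316
 123.40627258] [-0.00455059 -0.00396161  0.07527029] 0.032824268666084906
```

```bash

python3 -m pendant '[[[-0.003,-0.003,0.025,0,0,0,0.2],[0,0,0.025,0,0,0,0.2],[0,0,0.015,0,0,0,0.2],[0,0,0.005,0,0,0,0.2],[0,0,0.003,0,0,0,0.2]]]' 40 | grep -E 'pos|ft|grip_w'
python3 -m pendant '[[[0,0,0.003,0,0,0,0.2],[0,0,0.003,0,0,0,0.2],[0,0,0,0,0,0,0.2],[0,0,0,0,0,0,0.2],[0,0,0,0,0,0,0.2]]]' 40 | grep -E 'pos|ft|grip_w'
```

```text
position: [0.4044, 0.2192, 0.0033]
ft_force: [0.3, 0.3, -0.0]
grip_width: 0.0327
position: [0.404, 0.2187, -0.003]
ft_force: [0.7, -0.4, 0.1]
grip_width: 0.0326
```

```bash

python3 -m pendant '[[[0,0,0.002,0,0,0,0.2],[0,0,0,0,0,0,0.2],[0,0,0,0,0,0,0.55],[0,0,0,0,0,0,0.55],[0,0,0,0,0,0,0.55]]]' 40 | grep -E 'pos|ft|grip_w'
python3 -m pendant '[[[0,0,0,0,0,0,0.55],[0,0,-0.02,0,0,0,0.6],[0,0,-0.04,0,0,0,0.6],[0,0,-0.05,0,0,0,1],[0,0,-0.05,0,0,0,1]]]' 40 | grep -E 'pos|ft|grip_w'
python3 -c "
from h import *
o=get_obs();c=camera('wrist');print(o['time'],np.degrees(o['q']),rel(o,[.4685,-.197,.25])[0])
im=c['img'];cv2.imwrite('pics/w5.png',im[:,:,::-1])
m=(im.max(2)<45).astype(np.uint8);p=wproj(c,o,[.404,.2187,.02]);print('spinner expected px',p)
n,l,s,ce=cv2.connectedComponentsWithStats(m)
for i in range(1,n):
  if s[i,4]>300: print(s[i],ce[i], wray(c,o,ce[i],.02))
"
```

```text
position: [0.4039, 0.2187, -0.0051]
ft_force: [1.0, -0.3, 1.0]
grip_width: 0.0467
position: [0.4034, 0.2185, 0.1563]
ft_force: [1.1, 0.1, -0.2]
grip_width: 0.0651
23.675 [ 1.44440853e+01  2.14824179e+01  1.07953544e+02 -2.00786856e-04
  5.06014223e+01  1.23964545e+02] [ 0.20014594  0.36993172 -0.09371994]
spinner expected px [319.6714044  214.07976376]
[541 152  25  25 448] [552.01785714 162.97321429] [ 0.37840816 -0.01694101  0.02      ]
[ 290  192   58   50 1376] [319.12209302 215.96584302] [0.40255347 0.2197274  0.02      ]
[     0    260    640    220 115485] [315.89335412 381.79347101] [0.23457505 0.28283771 0.02      ]
```

The spinner lies in the tray at ≈(0.403,0.220). Before gripping the hub I'll measure the real finger length from the hand's outline in the scene camera, using numbers only.

```bash
python3 - <<'E'
from h import *
o=get_obs();s=camera("scene")["img"].astype(int);s0=cv2.imread("pics/scene0.png")[:,:,::-1].astype(int)
m=(s.max(2)<90)&(np.abs(s-s0).max(2)>40)
R=Ro.from_quat(o["tool_rot"]);p=o["position"]
for z in(.011,-.008,-.02,-.059,-.1):
  print(z,[np.round(proj("scene",p+R.apply([0,y,z])),1) for y in(-.0435,0,.0435)],np.round(proj("scene",p+R.apply([0,-.0585,z])),1),np.round(proj("scene",p+R.apply([0,.0585,z])),1))
u,v=proj("scene",p).astype(int)
for r in range(v-60,v+20,2):
  row=m[r,u-80:u+80].astype(np.int8);d=np.diff(np.r_[0,row,0]);a=np.where(d==1)[0]+u-80;b=np.where(d==-1)[0]+u-80
  print(r,[(int(x),int(y)) for x,y in zip(a,b) if y-x>2])
E
```

```text
0.011 [array([515.9, 296.4]), array([501.9, 282.6]), array([488.7, 269.5])] [520.9 301.4] [484.3 265.2]
-0.008 [array([517.9, 288.2]), array([503.7, 274.4]), array([490.4, 261.5])] [523.  293.1] [485.9 257.2]
-0.02 [array([519.2, 282.9]), array([504.9, 269.2]), array([491.4, 256.4])] [524.3 287.8] [486.9 252.1]
-0.059 [array([523.5, 265.2]), array([508.8, 251.8]), array([494.9, 239.2])] [528.7 270. ] [490.3 235.1]
-0.1 [array([528.2, 245.9]), array([513. , 232.8]), array([498.8, 220.5])] [533.6 250.6] [494.  216.4]
217 [(471, 481), (482, 485), (508, 522), (527, 548)]
219 [(477, 486), (513, 521), (527, 548)]
221 [(478, 485), (508, 521), (527, 547)]
223 [(479, 485), (510, 520), (527, 547)]
225 [(481, 485), (486, 489), (511, 519), (526, 548)]
227 [(510, 519), (526, 547)]
229 [(512, 518), (526, 548)]
231 [(491, 496), (514, 518), (526, 550)]
233 [(490, 498), (526, 549)]
235 [(492, 500), (526, 551), (555, 563)]
237 [(496, 502), (525, 548), (554, 566)]
239 [(490, 493), (499, 503), (525, 537), (538, 568)]
241 [(490, 497), (511, 538), (539, 543), (544, 569)]
243 [(490, 502), (510, 513), (514, 546), (547, 568)]
245 [(490, 501), (510, 533), (536, 540), (543, 568)]
247 [(490, 501), (509, 568)]
249 [(489, 501), (509, 567)]
251 [(489, 500), (510, 523), (525, 563)]
253 [(488, 500), (512, 521), (522, 563)]
255 [(488, 499), (514, 520), (522, 562)]
257 [(489, 497), (517, 562)]
259 [(517, 559)]
261 [(517, 551)]
263 [(516, 543)]
265 [(516, 534)]
267 [(516, 529)]
269 [(515, 528)]
271 [(515, 527)]
273 [(514, 526)]
275 [(514, 526)]
277 [(513, 525)]
279 [(513, 525)]
281 [(514, 518)]
283 []
285 []
287 []
289 []
291 []
293 []
295 []
```

```bash
python3 - <<'E'
from h import *
o=get_obs();R=Ro.from_quat(o["tool_rot"]);p=o["position"]
for z in(-.059,-.075,-.091):print(z,[np.round(proj("scene",p+R.apply([x,y,z])),0) for x in(-.0375,.0375) for y in(-.095,.095)])
s=camera("scene")["img"];s0=cv2.imread("pics/scene0.png")[:,:,::-1]
a=cv2.resize(s[180:300,430:590,::-1],None,fx=5,fy=5,interpolation=cv2.INTER_CUBIC)
for k in range(0,160,10):cv2.putText(a,str(430+k),(k*5,10),0,.35,(0,0,255))
for k in range(0,120,10):cv2.putText(a,str(180+k),(0,k*5+4),0,.35,(0,0,255))
cv2.imwrite("pics/s2.png",a)
E
```

```text
-0.059 [array([560., 279.]), array([496., 223.]), array([523., 288.]), array([462., 230.])]
-0.075 [array([562., 271.]), array([497., 216.]), array([525., 280.]), array([464., 223.])]
-0.091 [array([564., 263.]), array([499., 209.]), array([527., 273.]), array([465., 215.])]
```

View pics/s2.png

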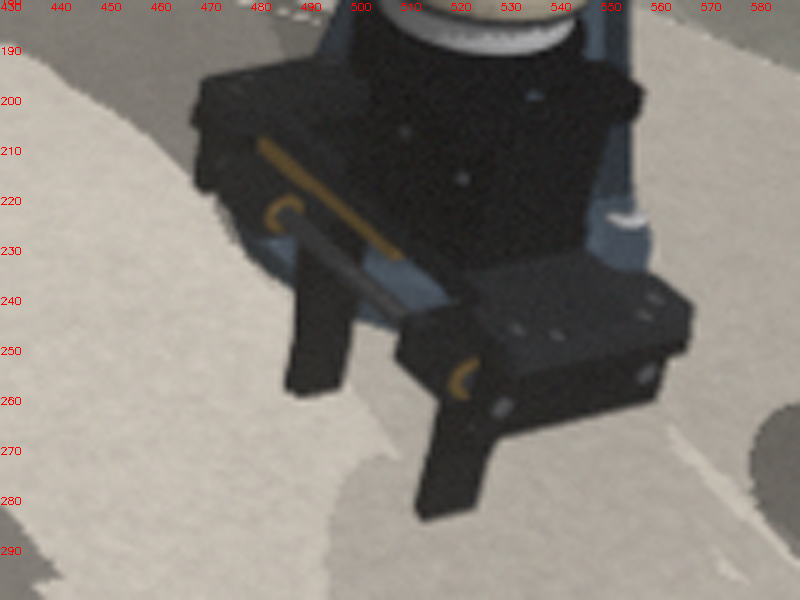

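The picture shows the finger ends at (514,283) and (488,259), and the hand's body corner at (560,259). The whole hand therefore sits about 32 mm further back along the tool axis than nominal, with the tip at tool z ≈ −0.021 and the palm about 70 mm behind it. I'll plan the peg pose with that offset and check the peg direction against the board edges.

```bash
cat >> h.py <<'E'
root=np.array([.6776,.1656,.1063])
def npeg(psi): return np.array([-np.cos(psi),-np.sin(psi),1])/np.sqrt(2)
E
python3 - <<'E'
from h import *
for z,a,b in((.02,(161,249),(280,236)),(.22,(130,148),(266,131))):
  A=onz("top",a,z);B=onz("top",b,z);d=A-B;print("edge",A,B,np.linalg.norm(d),"psi",np.degrees(np.arctan2(-d[0],d[1])))
tip=np.array([.62456,.15198,.15728])
for psi in(10,12,14.4):
  n=npeg(np.radians(psi));print(psi,"mid-fit root",(root+tip)/2-.0375*n,"tip",(root+tip)/2+.0375*n)
psi=np.radians(13);n=npeg(psi);o=get_obs();R=Ro.from_quat(o["tool_rot"]);z=R.apply([0,0,1])
ax=np.cross(z,-n);ang=np.arctan2(np.linalg.norm(ax),z@-n);Rt=Ro.from_rotvec(ax/np.linalg.norm(ax)*ang)*R
print("az",R.as_matrix()[:,0],"rotvec tool deg",(R.inv()*Rt).as_rotvec(degrees=True))
P=root+.13*n;print("shift in current tool axes",rel(o,P)[0],P,"in tilted",Rt.inv().apply(P-o["position"]))
E
```

```text
edge [0.54820673 0.27975964 0.02      ] [ 0.61093228 -0.0046753   0.02      ] 0.2912691727232064 psi 12.436209098567776
edge [0.72623596 0.32084307 0.22      ] [0.79555464 0.03536928 0.22      ] 0.29376924016438893 psi 13.648395794997713
10 mid-fit root [0.67719366 0.16339454 0.1052735 ] tip [0.62496634 0.15418546 0.1583065 ]
12 mid-fit root [0.67701706 0.16430309 0.1052735 ] tip [0.62514294 0.15327691 0.1583065 ]
14.4 mid-fit root [0.67676344 0.16538439 0.1052735 ] tip [0.62539656 0.15219561 0.1583065 ]
az [ 0.94258545 -0.33391605  0.00572259] rotvec tool deg [2.39624724e+01 3.76207749e+01 1.65664288e-16]
shift in current tool axes [ 0.19686958  0.00903509 -0.03981986] [0.58803212 0.14492163 0.19822388] in tilted [0.18129474 0.01895545 0.08483982]
```

```bash

python3 -m pendant '[[[0.045,0.003,-0.025,0,0,0,1],[0.045,0.003,-0.025,0,0,0,1],[0.045,0.003,-0.025,0,0,0,1],[0,0,0,4.8,7.5,0,1],[0,0,0,4.8,7.5,0,1]]]' 40 | grep -E 'pos|ft'
python3 -m pendant '[[[0,0,0,4.8,7.5,0,1],[0,0,0,4.8,7.5,0,1],[0,0,0,4.8,7.5,0,1],[0,0,0,0,0,0,1],[0,0,0,0,0,0,1]]]' 40 | grep -E 'pos|ft'
sed -i 's/^root=.*/root=np.array([.6769,.1648,.1053])/' h.py
python3 - <<'E'
from h import *
o=get_obs();c=camera("wrist");np.save("wp.npy",[c,o],allow_pickle=True);cv2.imwrite("pics/wp.png",c["img"][:,:,::-1])
n=npeg(np.radians(13.2));R=Ro.from_quat(o["tool_rot"]);print(o["time"],np.degrees(o["q"]),R.apply([0,0,1])+n,rel(o,root+.13*n)[0])
for k in(0,.02,.04,.06,.075):print(k,wproj(c,o,root+k*n))
# horizontal-ish search: greyness (low saturation) mask near predicted
im=c["img"].astype(int);sat=im.max(2)-im.min(2)
m=((sat<22)&(im.max(2)>60)).astype(np.uint8)
u,v=wproj(c,o,root+.05*n).astype(int);x0,x1,y0,y1=max(0,u-100),u+100,max(0,v-100),min(480,v+100)
nn,l,s,ce=cv2.connectedComponentsWithStats(m[y0:y1,x0:x1])
for i in range(1,nn):
  if 40<s[i,4]<6000: print(s[i]+[x0,y0,0,0,0],ce[i]+[x0,y0])
E
```

```text
position: [0.5287, 0.1645, 0.2285]
ft_force: [-0.4, -0.1, -0.6]
position: [0.5283, 0.1828, 0.2297]
ft_force: [0.3, -0.4, 0.2]
25.075 [  1.76384086  13.74933675 119.38532049  40.114727    15.2017568
  73.88145492] [-0.12678721  0.02485986 -0.09902324] [0.04600343 0.03513592 0.05213351]
0 [351.47000767 139.55607779]
0.02 [354.07867487 143.06270764]
0.04 [356.9904203  146.99156085]
0.06 [360.26009828 151.42212971]
0.075 [362.9878634 155.1336619]
[342 132  25  30 301] [353.81395349 145.52491694]
[412 220  46  29 203] [435.85714286 235.08866995]
```

```bash
python3 - <<'E'
from h import *
o=get_obs();n=npeg(np.radians(13.2));R=Ro.from_quat(o["tool_rot"]);z=R.apply([0,0,1])
ax=np.cross(z,-n);ang=np.arctan2(np.linalg.norm(ax),z@-n);Rt=Ro.from_rotvec(ax/np.linalg.norm(ax)*ang)*R
print((R.inv()*Rt).as_rotvec(degrees=True),rel(o,root+.14*n)[0])
c,o=np.load("wp.npy",allow_pickle=True);im=c["img"].astype(int);sat=im.max(2)-im.min(2)
m=((sat<22)&(im.max(2)>60))[128:166,338:372]
for r in m[::2]:print("".join("#" if v else "." for v in r))
E
```

```text
[ 2.13583908e+00  9.04981025e+00 -2.38803577e-15] [0.0440749  0.03586872 0.04237389]
..................................
..................................
............##....................
.........######...................
......###########.................
.....#############................
.....##############...............
.......#############..............
........##############............
.........##############...........
...........############...........
............############..........
.............############.........
...................########.......
.....................########.....
......................######......
........................###.......
..................................
..................................
```

The peg shows up with its tip at ≈(362,160), against a prediction of (363,155). So the reported pose is right within a few mm, and the tool offset is fixed in the tool frame. I'll go to the pre-insert pose and refine.

```bash

python3 -m pendant '[[[0.02,0.018,0.01,0,0,0,1],[0.024,0.018,0.022,0,0,0,1],[0,0,0.01,1.1,4.5,0,1],[0,0,0,1.1,4.5,0,1],[0,0,0,0,0,0,1]]]' 40 | grep -E 'pos|ft'
python3 - <<'E'
from h import *
o=get_obs();c=camera("wrist");np.save("wp2.npy",[c,o],allow_pickle=True);cv2.imwrite("pics/wp2.png",c["img"][:,:,::-1])
n=npeg(np.radians(13.2));R=Ro.from_quat(o["tool_rot"]);z=R.apply([0,0,1])
ax=np.cross(z,-n);ang=np.arctan2(np.linalg.norm(ax),z@-n);Rt=Ro.from_rotvec(ax/np.linalg.norm(ax)*ang)*R
print(o["time"],np.degrees(o["q"]),(R.inv()*Rt).as_rotvec(degrees=True),rel(o,root+.13*n)[0])
P=[wproj(c,o,root+k*n) for k in(0,.02,.04,.06,.075)];print(np.round(P,1))
im=c["img"].astype(int);sat=im.max(2)-im.min(2)
x0=int(min(p[0] for p in P))-24;y0=int(min(p[1] for p in P))-16
m=((sat<22)&(im.max(2)>60))[y0:y0+64,x0:x0+90];print(x0,y0)
for r in m[::2]:print("".join("#" if v else "." for v in r))
E
```

```text
position: [0.5788, 0.1502, 0.211]
ft_force: [0.4, 0.6, -0.5]
25.75 [ -4.29192749  19.42858567 119.56945372  81.90963759  14.64228814
  27.34831021] [-5.48110968e-01  5.09615548e+00 -7.95403867e-16] [0.0016315  0.00967101 0.01440646]
[[332.8 199.1]
 [333.4 205.1]
 [334.1 211.8]
 [334.9 219.4]
 [335.5 225.9]]
308 183
..........................................................................................
..........................................................................................
.................................................#........................................
..........................................................................................
.......................##.................................................................
....................######................................................................
.................##########...............................................................
...............##############.............................................................
...............###############.........................
[... 1428 characters left out ...]
###............................................................
..........................................................................................
..........................................................................................
..........................................................................................
..........................................................................................
..........................................................................................
..........................................................................................
..........................................................................................
```

```bash
python3 - <<'E'
from h import *
o=get_obs();R=Ro.from_quat(o["tool_rot"]);z=R.apply([0,0,1])
ax=np.cross(z,[0,0,-1]);ang=np.arctan2(np.linalg.norm(ax),-z[2]);Rt=Ro.from_rotvec(ax/np.linalg.norm(ax)*ang)*R
print("rot back",(R.inv()*Rt).as_rotvec(degrees=True),"shift",rel(o,[.469,-.1965,.27])[0], "az",Rt.as_matrix()[:,0])
E
```

```text
rot back [-2.42613005e+01 -3.32346573e+01 -7.62559678e-16] shift [ 0.07615628  0.31019034 -0.18377093] az [ 9.50681530e-01 -3.10168709e-01  6.53779496e-18]
```

```bash

python3 -m pendant '[[[0.011,0.044,-0.026,0,0,0,1],[0.011,0.044,-0.026,0,0,0,1],[0.011,0.044,-0.026,0,0,0,1],[0.011,0.044,-0.026,0,0,0,1],[0.011,0.044,-0.026,0,0,0,1]]]' 40 | grep -E 'pos|ft'
python3 -m pendant '[[[0.011,0.044,-0.026,0,0,0,1],[0.011,0.044,-0.026,0,0,0,1],[0,0,0,-4.8,-6.6,0,1],[0,0,0,-4.8,-6.6,0,1],[0,0,0,-4.8,-6.6,0,1]]]' 40 | grep -E 'pos|ft'
python3 -m pendant '[[[0,0,0,-4.8,-6.6,0,1],[0,0,0,-4.8,-6.6,0,1],[0,0,0,0,0,0,1],[0,0,0,0,0,0,1],[0,0,0,0,0,0,1]]]' 40 | grep -E 'pos|ft'
cat >> h.py <<'E'
def align(o,zt):
    R=Ro.from_quat(o["tool_rot"]);z=R.apply([0,0,1]);ax=np.cross(z,zt);a=np.arctan2(np.linalg.norm(ax),z@zt)
    Rt=Ro.from_rotvec(ax/np.linalg.norm(ax)*a)*R
    return (R.inv()*Rt).as_rotvec(degrees=True),Rt
E
python3 - <<'E'
from h import *
o=get_obs();print(o["time"],np.degrees(o["q"]),align(o,[0,0,-1])[0],rel(o,[.469,-.1965,.152])[0])
E
```

```text
position: [0.5006, -0.0983, 0.2536]
ft_force: [0.7, -0.9, 0.1]
position: [0.4697, -0.1975, 0.271]
ft_force: [-0.4, -0.4, -0.9]
position: [0.4696, -0.195, 0.2699]
ft_force: [0.5, 0.3, 0.6]
27.675 [-35.37485591  16.31496138  93.55901608   0.34177627  69.95229396
  72.68531235] [-2.55248395e-01 -2.61204391e-01 -3.18061355e-15] [-0.00059971  0.00212473  0.11789338]
```

```bash

python3 -m pendant '[[[-0.0005,0.0017,0.03,-0.25,-0.26,0,0.65],[0,0,0.03,0,0,0,0.65],[0,0,0.03,0,0,0,0.65],[0,0,0.02,0,0,0,0.65],[0,0,0.002,0,0,0,0.65]]]' 60 | grep -E 'pos|ft|grip_w'
python3 -m pendant '[[[0,0,0.002,0,0,0,0.65],[0,0,0.001,0,0,0,0.65],[0,0,0.001,0,0,0,0.65],[0,0,0.001,0,0,0,0.65],[0,0,0,0,0,0,0.65]]]' 60 | grep -E 'pos|ft|grip_w'
python3 -c "
from h import *
o=get_obs();print(o['position'],o['ft_force'],align(o,[0,0,-1])[0],o['moment'])"
```

```text
position: [0.4683, -0.1958, 0.1569]
ft_force: [0.1, -0.2, -0.1]
grip_width: 0.057
position: [0.4701, -0.1958, 0.1531]
ft_force: [0.4, -0.6, -0.1]
grip_width: 0.0569
[ 0.47013095 -0.19576547  0.15306033] [ 0.44219493 -0.57067474 -0.06523775] [-3.35748603e-02 -4.03259253e-02  3.18055273e-15] [0.05876526 0.04885607 0.00090391]
```

```bash

python3 -m pendant '[[[0,-0.0005,0.001,0,0,0,0.2],[0,0,0,0,0,0,0.2],[0,0,0,0,0,0,0.2],[0,0,0,0,0,0,0.2],[0,0,0,0,0,0,0.2]]]' 55 | grep -E 'pos|ft|grip'
python3 -m pendant '[[[0,0,0,0,0,0,0.2],[0,0,-0.003,0,0,0,0.2],[0,0,-0.003,0,0,0,0.2],[0,0,-0.004,0,0,0,0.2],[0,0,0,0,0,0,0.2]]]' 55 | grep -E 'pos|ft|grip'
```

```text
position: [0.4704, -0.1956, 0.152]
ft_force: [-0.7, -1.2, 0.9]
grip_width: 0.0348
grip_force: 54.9
position: [0.4705, -0.1955, 0.1625]
ft_force: [-0.5, -1.6, -1.1]
grip_width: 0.0347
grip_force: 54.9
```

```bash

python3 -m pendant '[[[0,0,-0.02,0,0,0,0.2],[0,0,-0.025,0,0,0,0.2],[0,0,-0.03,0,0,0,0.2],[0,0,-0.03,0,0,0,0.2],[0,0,-0.03,0,0,0,0.2]]]' 55 | grep -E 'pos|ft|grip'
python3 - <<'E'
from h import *
o=get_obs();n=npeg(np.radians(13.2));rv,Rt=align(o,-n);R=Ro.from_quat(o["tool_rot"])
T=root+.115*n-.002*Rt.apply([1,0,0]);print(o["time"],rv,"shift now",rel(o,T)[0],T,np.degrees(o["q"]))
E
```

```text
position: [0.47, -0.1945, 0.2978]
ft_force: [0.6, -0.2, -1.6]
grip_width: 0.0345
grip_force: 54.9
30.8 [2.32397194e+01 3.84564240e+01 9.81613061e-16] shift now [ 0.01433502 -0.36353996  0.11317328] [0.59631743 0.14696648 0.18540877] [-35.16319229  14.84659813  90.98073332   0.12306133  74.20503429
  72.85141383]
```

```bash

python3 -m pendant '[[[0.002,-0.052,0,0,0,0,0.2],[0.002,-0.052,0,0,0,0,0.2],[0.002,-0.052,0,0,0,0,0.2],[0.002,-0.052,0,0,0,0,0.2],[0.002,-0.052,0,0,0,0,0.2]]]' 55 | grep -E 'pos|ft|grip_w'
python3 -m pendant '[[[0.002,-0.052,0,0,0,0,0.2],[0.002,-0.052,0,0,0,0,0.2],[0,0,0,2.3,3.85,0,0.2],[0,0,0,2.3,3.85,0,0.2],[0,0,0,2.3,3.85,0,0.2]]]' 55 | grep -E 'pos|ft|grip_w'
python3 -m pendant '[[[0,0,0,2.3,3.85,0,0.2],[0,0,0,2.3,3.85,0,0.2],[0,0,0,2.3,3.85,0,0.2],[0,0,0,2.3,3.85,0,0.2],[0,0,0,2.3,3.85,0,0.2]]]' 55 | grep -E 'pos|ft|grip_w'
cat > pl.py <<'E'
from h import *
import sys
k=float(sys.argv[1]);o=get_obs();n=npeg(np.radians(13.2));rv,Rt=align(o,-n)
T=root+k*n-.002*Rt.apply([1,0,0]);print(o["time"],"rot",np.round(rv,2),"shift",np.round(rel(o,T)[0],4),"q",np.round(np.degrees(o["q"]),0),o["ft_force"].round(1))
E
python3 pl.py .115
```

```text
position: [0.5602, 0.051, 0.297]
ft_force: [0.1, -0.8, -1.5]
grip_width: 0.0346
position: [0.5956, 0.1474, 0.2968]
ft_force: [-0.2, -0.9, -1.9]
grip_width: 0.0348
position: [0.5954, 0.1468, 0.2971]
ft_force: [-0.2, 1.5, -1.2]
grip_width: 0.0349
32.675 rot [ 4.81  7.6  -0.  ] shift [-0.0556  0.0335  0.0909] q [ -1.  11. 107.  18.  27.  94.] [-0.2  1.5 -1.2]
```

```bash

python3 -m pendant '[[[-0.01,0.006,0.016,1.6,2.5,0,0.2],[-0.01,0.006,0.016,1.6,2.5,0,0.2],[-0.01,0.006,0.014,1.6,2.5,0,0.2],[-0.008,0.005,0.012,0,0,0,0.2],[0,0,0,0,0,0,0.2]]]' 55 | grep -E 'pos|grip_w'
python3 pl.py .115
```

```text
position: [0.5984, 0.1548, 0.2396]
grip_width: 0.0347
33.3 rot [ 0.1   2.63 -0.  ] shift [-0.0297  0.0273  0.0371] q [ -2.  18. 116.  69.  12.  42.] [ 0.3 -0.6 -0.2]
```

```bash

python3 -m pendant '[[[-0.01,0.009,0.012,0,0.6,0,0.2],[-0.01,0.009,0.012,0,0.6,0,0.2],[-0.008,0.008,0.012,0,0.6,0,0.2],[0,0,0,0.1,0.6,0,0.2],[0,0,0,0,0,0,0.2]]]' 55 | grep -E 'pos|grip_w'
python3 pl.py .115
```

```text
position: [0.5994, 0.151, 0.2014]
grip_width: 0.035
33.925 rot [-0.44  0.55 -0.  ] shift [-0.0102  0.0101  0.0086] q [ -3.  23. 120. 120.  13. -11.] [ 1.1  1.1 -1. ]
```

```bash

python3 -m pendant '[[[-0.005,0.005,0.004,-0.2,0.3,0,0.2],[-0.005,0.005,0.004,-0.2,0.2,0,0.2],[0,0,0,0,0,0,0.2],[0,0,0,0,0,0,0.2],[0,0,0,0,0,0,0.2]]]' 55 | grep -E 'pos|grip_w'
python3 pl.py .10
```

```text
position: [0.5964, 0.1468, 0.1863]
grip_width: 0.0348
34.55 rot [-0.05 -0.    0.  ] shift [-0.0007  0.0002  0.0156] q [ -3.  25. 122. 133.  15. -24.] [ 0.8 -0.7 -0.5]
```

```bash

python3 -m pendant '[[[-0.0007,0,0.008,0,0,0,0.2],[0,0,0.008,0,0,0,0.2],[0,0,0.008,0,0,0,0.2],[0,0,0.008,0,0,0,0.2],[0,0,0,0,0,0,0.2]]]' 55 | grep -E 'pos|grip_w'
python3 pl.py .06
python3 -m pendant '[[[0,0,0.006,0,0,0,0.2],[0,0,0.006,0,0,0,0.2],[0,0,0.006,0,0,0,0.2],[0,0,0.006,0,0,0,0.2],[0,0,0,0,0,0,0.2]]]' 55 | grep -E 'pos|grip_w'
python3 pl.py .06
```

```text
position: [0.6178, 0.1522, 0.1619]
grip_width: 0.0348
35.175 rot [-0.01  0.09 -0.  ] shift [ 0.0009 -0.0003  0.0227] q [ -2.  29. 120. 140.  17. -31.] [ 0.1  0.2 -0.3]
position: [0.6343, 0.156, 0.1451]
grip_width: 0.0347
35.8 rot [-0.01  0.08 -0.  ] shift [ 0.0009 -0.0003 -0.0011] q [ -1.  32. 118. 144.  17. -34.] [-0.4 -0.3 -0.8]
```

```bash

python3 -m pendant '[[[0.0005,0,0.009,0,0,0,0.2],[0.0004,0,0.009,0,0,0,0.2],[0,0,0.009,0,0,0,0.2],[0,0,0.009,0,0,0,0.2],[0,0,0,0,0,0,0.2]]]' 55 | grep -E 'pos|grip_w'
python3 pl.py .012
python3 -m pendant '[[[0,0,0.004,0,0,0,0.2],[0,0,0.003,0,0,0,0.2],[0,0,0.003,0,0,0,0.2],[0,0,0,0,0,0,0.2],[0,0,0,0,0,0,0.2]]]' 55 | grep -E 'pos|grip_w'
python3 pl.py .010
```

```text
position: [0.6598, 0.1616, 0.1199]
grip_width: 0.0347
36.425 rot [-0.    0.09  0.  ] shift [ 0.0001 -0.0004  0.0106] q [ -0.  36. 115. 147.  18. -37.] [ 0.8 -0.  -1. ]
position: [0.6662, 0.1631, 0.1136]
grip_width: 0.0347
37.05 rot [-0.01  0.06 -0.  ] shift [-0.     -0.0002  0.0035] q [ -0.  37. 115. 148.  18. -38.] [ 0.5 -0.3 -0.6]
```

```bash

python3 -m pendant '[[[0,0,0.0015,0,0,0,0.2],[0,0,0.0015,0,0,0,0.2],[0,0,0.0015,0,0,0,0.2],[0,0,0,0,0,0,0.2],[0,0,0,0,0,0,0.2]]]' 55 | grep -E 'pos|grip_w'
python3 pl.py .007
```

```text
position: [0.6688, 0.1636, 0.1109]
grip_width: 0.0345
37.675 rot [-0.    0.04  0.  ] shift [-0.0001 -0.0004  0.0027] q [ -0.  37. 114. 149.  18. -38.] [-4.9 -2.8  4.8]
```

The blade meets the board at about 7 N, fully seated. I'll release and back out along the peg.

```bash

python3 -m pendant '[[[0,0,0,0,0,0,0.75],[0,0,0,0,0,0,0.75],[0,0,0,0,0,0,0.75],[0,0,0,0,0,0,0.75],[0,0,0,0,0,0,0.75]]]' 30 | grep -E 'pos|grip_w|ft'
python3 -m pendant '[[[0,0,-0.006,0,0,0,0.75],[0,0,-0.01,0,0,0,0.75],[0,0,-0.015,0,0,0,0.75],[0,0,-0.02,0,0,0,0.75],[0,0,-0.025,0,0,0,0.75]]]' 30 | grep -E 'pos|grip_w|ft'
python3 -m pendant '[[[0,0,-0.025,0,0,0,1],[0,0,-0.025,0,0,0,1],[0,0,-0.025,0,0,0,1],[0,0,0,0,0,0,1],[0,0,0,0,0,0,1]]]' 30 | grep -E 'pos|grip_w|ft'
python3 - <<'E'
from h import *
o=get_obs();c=camera("wrist");cv2.imwrite("pics/wf.png",c["img"][:,:,::-1]);n=npeg(np.radians(13.2))
up=np.array([np.cos(np.radians(13.2)),np.sin(np.radians(13.2)),1])/2**.5
print("time",o["time"],"hub top centre exp (dropped 5mm)",wproj(c,o,root+.038*n-.0055*up),"peg tip",wproj(c,o,root+.075*n))
s=camera("scene");cv2.imwrite("pics/sf.png",s["img"][:,:,::-1])
im=c["img"].astype(int);sat=im.max(2)-im.min(2)
# blade mask: grey, dark-mid; outline & fitted circle in the visible part
m=((sat<18)&(im.max(2)>35)&(im.max(2)<140)).astype(np.uint8)
print("blade/board map (every 14 px): # grey, o brown")
for y in range(20,330,14):print("".join("#" if m[y,x] else ("o" if sat[y,x]>22 else ".") for x in range(100,560,7)))
for nme in("top","scene"):
  i=camera(nme)["img"].astype(int);p=np.round(proj(nme,root+.038*n-.0055*up)).astype(int);q=[np.round(proj(nme,root+.013*n-.0055*up+.06*(np.cos(a)*up+np.sin(a)*np.cross(n,up)))).astype(int) for a in np.arange(0,6.28,.7)]
  print(nme,p,i[p[1],p[0]],[i[y,x].tolist() for x,y in q])
E
```

```text
position: [0.6694, 0.1639, 0.1103]
ft_force: [0.1, -0.7, -0.3]
grip_width: 0.0644
position: [0.6161, 0.1514, 0.165]
ft_force: [-0.2, 1.0, -0.1]
grip_width: 0.0651
position: [0.5658, 0.1393, 0.2176]
ft_force: [-0.0, 0.7, 0.4]
grip_width: 0.0869
time 39.55 hub top centre exp (dropped 5mm) [324.04740209 222.72649236] peg tip [320.88887977 227.79101641]
blade/board map (every 14 px): # grey, o brown
..............................#oooooo.ooo.##......#.............#.
..........................oooooo.#ooo####oo..............#.ooooooo
......................ooooo.###oooo##oooo##o........oooooooooooooo
..................ooooo###.oooooooo#ooooooo#o.o.oooooooooooooooooo
..............ooooo##...ooooo#oooooo##o#o##oooo.oooooooooooooooooo
...........oooo##....ooooooooooooooooo#ooooooooooooooo.ooooooo.ooo
.......oooo##.....oooooooooooooooooooooooooooooooooooo.ooo.ooooooo
....oooo#......ooooooooooooo#ooooooooo.oooooooo#ooooooo.o.ooooo..o
.oooo#......ooooooooooooooo###.ooo#oooooooooooooooooooo..........o
oo........oooooooooooooo########ooooo####ooooooooooo.oo.........oo
##.....ooo#oooooooooooo########
[... 454 characters left out ...]
oooooooooooo#####ooo########oooooooooooo...o.ooooo
........#####oo....oooooooo#######oooo#####oo...ooooo.ooo##...#...
...oooo####.o#.....ooooooo########oooo.oo#ooo.....#ooooo#ooo##.#.#
##.o#######################################################oo#####
##.o#######################################################oo#####
#.#oooo............oooo.###################...#..........ooo######
top [208 203] [77 71 72] [[72, 72, 69], [102, 77, 49], [49, 45, 44], [49, 46, 46], [62, 55, 51], [65, 64, 63], [79, 61, 47], [78, 75, 76], [81, 61, 40]]
scene [387 330] [138 133 136] [[93, 92, 95], [68, 67, 66], [64, 64, 62], [65, 63, 61], [67, 64, 65], [115, 112, 115], [100, 98, 101], [99, 99, 99], [75, 74, 74]]
```

```bash
python3 -c "
from rig import hand_in
print(hand_in())"
```

```text
the job is handed in; nothing more can be done
None
```

I handed the job in at about 40 s of the 67 s allowed: the spinner is in the white tray and the blade hangs on the long peg, pushed back until it met the board, front outwards. `hand_in` returned no verdict; the final checks were wrist-camera pixel readings, with no picture viewed after the release. The timer, cartridge and loupe weren't touched as far as I could tell, but I didn't re-measure them.

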